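# Take the combination padlock off the grinder's isolator

## Task

The bench grinder is repaired: take your padlock off its isolator box. First prove that the start switch is not stuck (twist it clockwise to its stop, let go so that it springs back to off; do not turn it again once the lock is open); next turn the lock's dial through its clicks until its pointer rests at the third mark clockwise from the long zero mark, and pull the shackle fully out while the lock still lies in its plate, without forcing it. Then lift the lock off the staple and finish holding it still, dial up and shackle open, well clear of the box (at least 10 cm above its top), with the other things left where they are.

Things in the scene. Friction and masses are not known exactly. Their poses are not given: they have to be found in the camera images.
- console: Isolator box of the grinder: fixed grey steel box, 240 (x) x 400 (y) x 70 mm high. Origin: centre of its underside, on the bench; x roughly away from the robot, y left, z up. On its top: start switch at x -20, y 120 mm; padlock nominally at x -45, y -20 mm; a hinged cover 30 mm high (41 at its boss) at y -90 to -175 mm, whose tab lies flat round the staple.
- lock_plate (a point): Middle of the steel plate under the padlock, on its surface, 73 mm above the bench (3 mm above the box). 8 mm high turned-up edges left, right and rear of the lock's body (1.5 to 2 mm play) keep it from turning or sliding away, so the dial can be turned and the shackle pulled without holding the body.
- staple (a point): Steel staple on the plate, a fixed upright loop of 5 mm bar, 26 mm wide (box y), 27 mm high, point at its foot, 7 mm beyond the shackle end of the lock's body. The right leg of the shackle (lock y -20 mm) goes through it along the box's x; until that leg is drawn out of it the lock cannot be lifted off.
- start_switch (a joint): Spring-return start switch, vertical axis; rad, 0 = off (its bar along the box's x), grows clockwise seen from above to a hard stop at 0.90. The spring resists with 0.04 N m at 0 and 0.15 N m at the stop and turns it back to 0 when let go.
- switch_grip (a point): On the start switch's axis, 105 mm above the bench. The grip is a black upright bar 44 mm long, 14 mm wide, from 89 to 117 mm above the bench; this point's x axis lies along the bar. The disc under it has 62 mm diameter.
- lock: Brass combination padlock, loose, lying on its back; body 60 (x) x 56 (y) x 28 mm (z), 0.3 to 0.5 kg in all. Origin: centre of the body's underside; x to the shackle, y left, z up out of the dial face. Steel shackle, 8 mm round bar at mid thickness: legs at y +20 and -20 mm, crown bar centre 50 mm beyond the body's end. Sides can be gripped from 9 to 28 mm above the plate.
- lock_face (a point): Centre of the padlock's dial face, 28 mm above the body's underside, on the dial's axis. Ten small raised marks surround the dial, 36 degrees apart; the zero mark, longer than the rest, is on the shackle side (+x).
- dial (a joint): Clockwise angle (seen from above) of the dial's pointer from the zero mark, rad; turns without end. It clicks and rests every 0.628 rad; between clicks it resists with up to about 0.1 N m, then snaps to the nearer one. The lock opens only at the third mark clockwise: 1.885 rad (or whole turns of 6.283 from it). It starts 1 to 3 clicks clockwise beyond that.
- dial_grip (a point): On the dial's axis, at the middle of its knurled round grip (28 mm diameter, 18 mm tall, top 9 mm above this point, 50 mm above the plate). Below is the dial's disc, 40 mm diameter, 4 mm thick, on the lock's face. Its x axis points along the pointer.
- dial_pointer (a point): Tip of the dial's single pointer rib, 20 mm from the dial's axis at the rim of the disc. A dark line on top of the grip points the same way.
- code_mark (a point): Point on the lock at the third mark clockwise from the zero mark, 20 mm from the dial's axis: where the pointer's tip must be for the lock to open.
- shackle (a joint): How far the shackle is drawn out along the lock's +x, m: 0 closed, 0.026 fully drawn (stop). At any other dial setting it is blocked after about 1 mm. Drawing takes 3 N, a little more when fast; the body may slide up to 5 mm until it bears on the staple. From 0.018 on the right leg is clear of the staple. It stays where it is left.
- shackle_crown (a point): Middle of the shackle's crown bar (8 mm round, straight for 16 mm along the lock's y, 14 mm above the plate). Between crown and staple there are 36 mm of free space, and 32 mm between the legs, for a finger.
- bearing: Loose steel bearing ring, 38 mm diameter, 13 mm high, on the box, behind and left of the lock. Leave it.
- socket: Loose steel socket, 26 mm diameter, 30 mm high, standing on the box behind the start switch. Leave it.
- screwdriver: Screwdriver, 210 mm, lying on the bench in front of the box. Leave it.
- wrench: Spanner, 180 mm, lying on the bench behind the box. Leave it.
- spray_can: Spray can, 65 mm diameter, about 200 mm tall, on the bench beside the box. Leave it.
- sealant_tube: Sealant cartridge, 48 mm diameter, 218 mm tall with its nozzle, on the bench. Leave it.
- grease_pot: Open amber pot, 76 mm diameter, 70 mm high, on the bench. Leave it.
- gear: Steel gear wheel, 74 mm diameter, 20 mm high, lying on the bench. Leave it.

How it is judged:
By the outcome, as a careful person would: the job done as asked, in the order asked, and still so for the second after the job is handed in, while the arm keeps its last pose, push and grip.
It also fails if it takes over 72 s, if anything falls off the work surface, if the arm or the gripper's body presses on something with over 40 N, if the wrist force passes 120 N, or if a joint passes its speed limit or range.

## Robot

A 6-joint arm with a two-finger parallel gripper is mounted at the origin on the work surface. World frame = base frame: x ahead of the robot, y to its left, z up, the work surface at z = 0. Lengths are in mm, angles in rad, forces in N, time in s.
With the tool pointing down it reaches from about 350 to 775 mm from the base axis. Payload 7.3 kg.
Tool frame: the origin (TCP) lies at the very end of the fingers, on their centre line; the grasp point (between the pads) lies 19 mm behind it; z points along the fingers, y is the line along which they close (so a half turn about z gives the same grasp; the last joint's range is limited). The gripper opens to 92 mm and grips with 3 to 60 N. Pads are 19 mm wide; open, the fingers measure 130 mm over their backs; the gripper's body (75 mm by 190 mm) begins 47 mm behind the grasp point.
Start: joints at [1.188, 0.342, 1.524, -0, 1.275, -0.146], TCP at [123.145, 510.373, 226.741] pointing down, gripper open.
Joint ranges: [-2.53, 2.53], [-0.77, 2.02], [0.04, 2.7], [-1, 4.14], [0.28, 2.66], [-3.11, 3.11]. Speed limits (rad/s): [2.57, 2.57, 3.14, 3.14, 3.14, 3.14].

## Interface

Orientations are given as [roll, pitch, yaw] about the fixed x, y, z axes, in that order (R = Rz(yaw) Ry(pitch) Rx(roll)).
In Python, from plant import get_obs, vision, workorder gives the robot as it stands.
- The arm moves only by the shell command python3 -m pendant 'ROWS' [OPENING]. ROWS is a JSON object of lists of equal length, an entry for each row: "dp": the shift along the tool's x, y, z in m, a list of three; "rotation": the turn, a rotation vector about the tool's x, y, z in rad, a list of three. A call has 1 to 8 rows; each row is the pose to reach, as a shift and turn from the pose commanded when the call began, along the tool's axes at that moment; what a row does not reach only later rows make up. A row lasts 1/8 s, in which the tool goes at most 62.5 mm and 10.7 degrees, less where a joint would pass 70% of its speed; a pose out of reach is approached as far as the arm can. A call with a gripper value outside its range is refused whole. OPENING is the finger opening in m, from 0 to 0.0918, set as the call begins (- or left out, the last holds). The fingers move at their own pace and stop on an object; the grip force is fixed at half the most. Time passes only in rows, so rows that repeat a pose let the fingers close. It gives the time, the measured TCP pose, the force, the opening and the grip force at its end, in the units of the state.
- get_obs(): the state, without advancing time (a new reading comes with each control period).
- vision.capture(name): name is "side" or "top"; returns a dict with "pixels" (420x560x3 uint8, red, green, blue), "vfov" (degrees; the focal length in pixels is half the picture's height over the tangent of half this angle, whatever the lens; pixels are square), "cx", "cy" (the principal point, pixels), "pose" (4x4, takes a point from camera to world coordinates). Camera axes: x right, y up, looking along -z (the intrinsics and any distortion apply to the point x, -y, -z); pixel columns grow to the right and rows downward; lengths in mm; the calibration is good to about 2 mm. A picture is of the moment at which its call begins. There is no depth.
- workorder.close_job(): hands the job in; it is judged then, once.
The state is a dict: "time": time; "joint_positions": joint angles; "dq": joint speeds; "tau": joint torques, N m; "tool_pos": TCP position; "tcp_rot": TCP orientation; "contact_force": force on the tool from outside, world axes, zero at the start; "moment": the same for the moment, N m; "grip_width": finger opening in mm; "finger_force": force on a finger pad.
Only numpy, scipy, OpenCV 4.12 (cv2) and the standard library are available. Lean on these libraries where they do the work, as an engineer would, in place of code of your own. Each camera call takes 0.05 s, during which the arm holds its last target. There are 200 camera calls.

## Working session

There is one attempt and no reset: what is moved stays moved. The work goes in short steps, Python scripts to look and compute and a shell command to move; the robot and the scene stay as the last step left them, time stands still between calls to the robot, and variables do not carry over. Pictures are saved under pics/ and viewed, at most 10 in all, crops included, and the job is handed in when it is done.

```bash
mkdir -p pics; ls
python3 - <<'E'
from plant import get_obs, vision, workorder
import cv2,numpy as np
o=get_obs();print(o)
for n in("side","top"):
    c=vision.capture(n);print(n,c["vfov"],c["cx"],c["cy"],np.round(c["pose"],4).tolist(),[k for k in c])
    cv2.imwrite(f"pics/{n}0.png",c["pixels"][:,:,::-1])
    np.save(f"pics/{n}0.npy",c,allow_pickle=True)
E
```

```text
pics
{'time': 0.0, 'joint_positions': array([ 1.18801467e+00,  3.42736711e-01,  1.52506593e+00, -2.19256288e-05,
        1.27538938e+00, -1.46031130e-01]), 'dq': array([ 0.00077193,  0.00097924,  0.00110982,  0.00013825,  0.00052409,
       -0.0018536 ]), 'tau': array([-2.60759180e-04, -4.31247175e+01, -2.44218546e+01,  7.16391834e-02,
        5.61482913e-02, -1.25706447e-04]), 'tool_pos': array([122.9751845 , 509.95330544, 226.02063677]), 'tcp_rot': array([-3.14000726e+00, -2.11984924e-04,  2.90484836e+00]), 'contact_force': array([ 0.12491364,  0.51850549, -0.46375441]), 'moment': array([ 0.06945477,  0.01399784, -0.04986068]), 'finger_force': 0.0, 'grip_width': 91.89273017136902}
side 44.19623420373833 287.04475873631196 210.9706478999025 [[-0.9906, 0.0561, -0.1245, 368.2332], [-0.1361, -0.4788, 0.8673, 1178.3838], [-0.0109, 0.8761, 0.482, 747.9821], [0.0, 0.0, 0.0, 1.0]] ['pixels', 'vfov', 'cx', 'cy', 'pose']
top 56.6208586089186 279.46149472691854 212.92224051606703 [[0.0103, 0.9933, -0.1152, 426.5327], [-0.9998, 0.0125, 0.0185, 14.2546], [0.0198, 0.115, 0.9932, 1337.237], [0.0, 0.0, 0.0, 1.0]] ['pixels', 'vfov', 'cx', 'cy', 'pose']
```

View pics/top0.png

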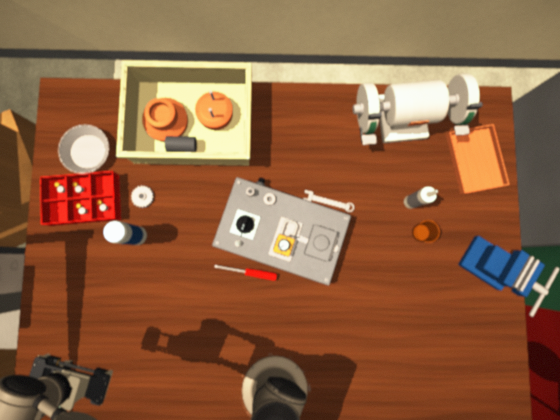

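View pics/side0.png

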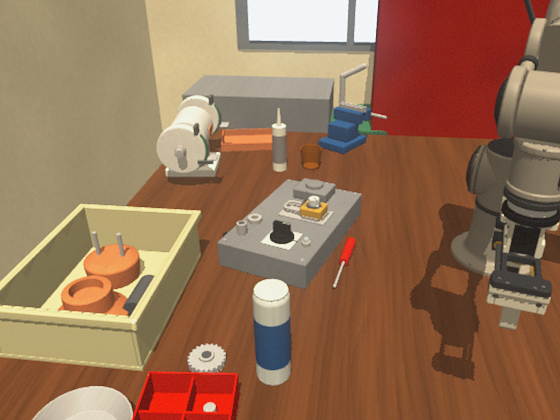

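Run:
```python
import cv2,numpy as np
t=cv2.imread("pics/top0.png");s=cv2.imread("pics/side0.png")
cv2.imwrite("pics/tc.png",cv2.resize(t[170:290,205:365],None,fx=5,fy=5,interpolation=cv2.INTER_CUBIC))
cv2.imwrite("pics/sc.png",cv2.resize(s[175:280,215:370],None,fx=5,fy=5,interpolation=cv2.INTER_CUBIC))
```

```text
(no output)
```

View pics/tc.png

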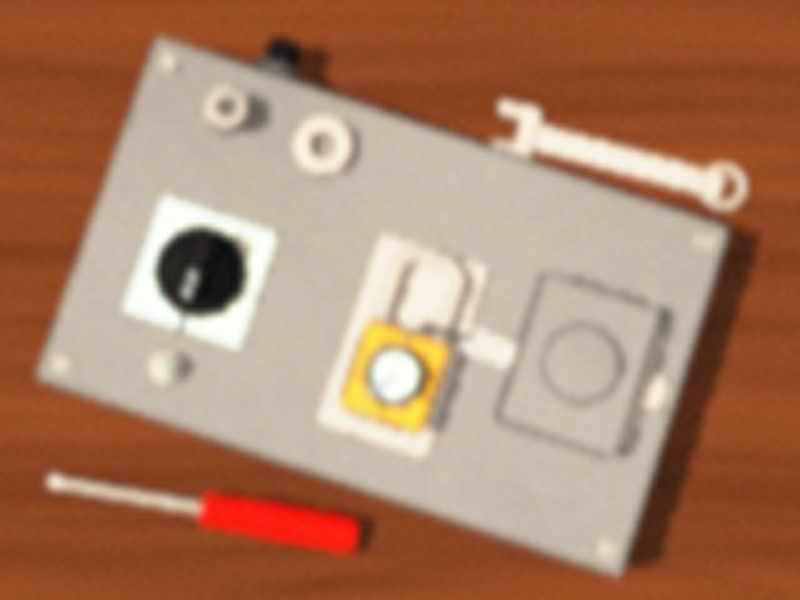

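View pics/sc.png

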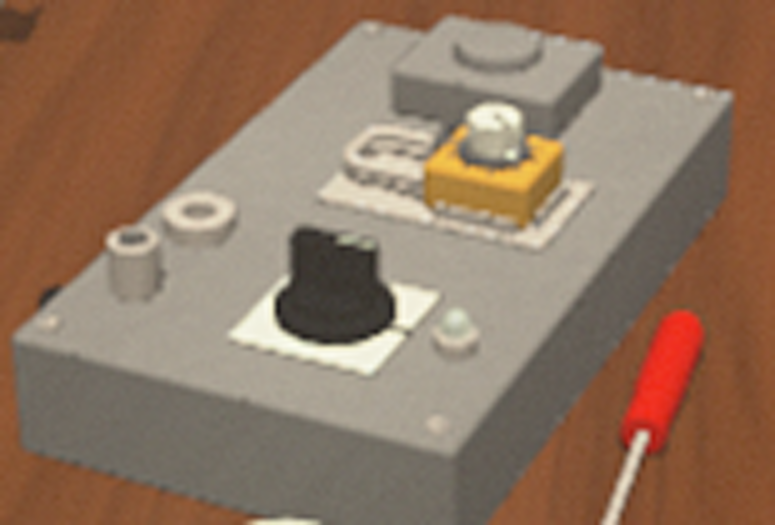

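```bash
cat > h.py <<'E'
import numpy as np,cv2
from scipy.optimize import least_squares
def load(n): return np.load(f"pics/{n}.npy",allow_pickle=True).item()
def F(c): return 210/np.tan(np.radians(c["vfov"]/2))
def proj(c,P):
    P=np.atleast_2d(P).astype(float);T=np.linalg.inv(c["pose"]);q=P@T[:3,:3].T+T[:3,3]
    return np.c_[c["cx"]+F(c)*q[:,0]/-q[:,2], c["cy"]-F(c)*q[:,1]/-q[:,2]]
def ray(c,uv,z):
    d=np.array([(uv[0]-c["cx"])/F(c),-(uv[1]-c["cy"])/F(c),-1]);d=c["pose"][:3,:3]@d;o=c["pose"][:3,3]
    return o+d*(z-o[2])/d[2]
def tri(c1,u1,c2,u2,x0):
    r=lambda p:np.r_[proj(c1,p)[0]-u1,proj(c2,p)[0]-u2]
    s=least_squares(r,x0);return s.x,r(s.x)
def box2w(b,p):
    c,s=np.cos(b[2]),np.sin(b[2]);p=np.atleast_2d(p).astype(float)
    return np.c_[b[0]+c*p[:,0]-s*p[:,1],b[1]+s*p[:,0]+c*p[:,1],p[:,2]]
E
python3 - <<'E'
from h import *
t=load("top0");s=load("side0")
tc=lambda u,v:np.array([(u+.5)/5-.5+205,(v+.5)/5-.5+170])
sc=lambda u,v:np.array([(u+.5)/5-.5+215,(v+.5)/5-.5+175])
# corners box frame: rear-left, rear-right, front-right, front-left
B=np.array([[120,200,70],[120,-200,70],[-120,-200,70],[-120,200,70]])
img=cv2.cvtColor(t["pixels"],cv2.COLOR_RGB2HSV)
m=((img[...,1]<70)).astype(np.uint8); m[:170]=0;m[290:]=0;m[:,:205]=0;m[:,365:]=0
m=cv2.morphologyEx(m,cv2.MORPH_CLOSE,np.ones((9,9)));m=cv2.morphologyEx(m,cv2.MORPH_OPEN,np.ones((25,25)))
cn=max(cv2.findContours(m,0,1)[0],key=cv2.contourArea);print("rect",cv2.boxPoints(cv2.minAreaRect(cn)).tolist())
U=np.array([tc(158,38),tc(728,228),tc(620,575),tc(40,380)])
W=np.array([ray(t,u,70) for u in U]);print(W.round(1).tolist(),[np.linalg.norm(W[i]-W[i-1]).round(1) for i in range(4)])
Us=np.array([sc(730,95),sc(15,340),sc(455,455)]) # FR, RL, FL
def r(b,side=True):
    a=(proj(t,box2w(b,B))-U).ravel()
    q=(proj(s,box2w(b,B[[2,0,3]]))-Us).ravel()
    return np.r_[a,q] if side else a
for sd in(0,1):
    q=least_squares(r,[420,0,-.33],args=(sd,));b=q.x;print("box",b,np.round(q.fun,1))
np.save("box.npy",b)
pts={"switch":[-20,120,105],"swtop":[-20,120,117],"locktop":[-45,-20,101],"dialtop":[-45,-20,123]}
for k,p in pts.items():
    w=box2w(b,p);print(k,w.round(1),proj(t,w).round(1),proj(s,w).round(1))
for n,c in(("t",t),("s",s)):
    h=cv2.cvtColor(c["pixels"],cv2.COLOR_RGB2HSV)
    y=((h[...,0]>14)&(h[...,0]<30)&(h[...,1]>140)&(h[...,2]>120)).astype(np.uint8)
    if n=="t": y[:170]=0;y[290:]=0;y[:,:205]=0;y[:,365:]=0
    else: y[:175]=0;y[280:]=0;y[:,:215]=0;y[:,370:]=0
    y=max(cv2.findContours(y,0,1)[0],key=cv2.contourArea);print("yel",cv2.minAreaRect(y),cv2.contourArea(y))
print("dialtop tri",tri(t,tc(397,374),s,sc(497,115),[380,-20,123]))
dt=tri(t,tc(397,374),s,sc(497,115),[380,-20,123])[0];print("top-cast",ray(t,tc(397,374),123),ray(s,sc(497,115),123))
print("disc switch cast",ray(t,tc(200,270),89), ray(s,sc(335,297),89))
E
```

```text
rect [[212.14071655273438, 253.81121826171875], [231.72994995117188, 174.52151489257812], [352.5882873535156, 204.38064575195312], [332.9990539550781, 283.67034912109375]]
[[690.4, 134.7, 70.0], [568.9, -241.7, 70.0], [343.7, -169.6, 70.0], [464.5, 205.6, 70.0]] [np.float64(236.7), np.float64(395.5), np.float64(236.5), np.float64(394.2)]
box [ 5.17000796e+02 -1.77653975e+01 -3.10565544e-01] [-0.4 -0.6  1.  -0.4  0.6  0.7 -1.2  0.2]
box [ 5.18060769e+02 -1.76192684e+01 -3.08753867e-01] [-0.5 -0.8  0.9 -0.8  0.6  0.2 -1.2 -0.   1.3 -0.3 -0.8 -0.3  0.7  0. ]
switch [[535.5 102.8 105. ]] [[244.2 223.1]] [[282.  226.9]]
swtop [[535.5 102.8 117. ]] [[243.9 222.8]] [[281.9 222.7]]
locktop [[469.1 -23.  101. ]] [[283.6 244.6]] [[313.8 205.7]]
dialtop [[469.1 -23.  123. ]] [[283.8 244.4]] [[313.9 198.3]]
yel ((283.6000061035156, 244.6999969482422), (16.76007080078125, 18.024982452392578), 18.434947967529297) 270.5
yel ((313.0, 210.5), (26.0, 17.0), 0.0) 237.0
dialtop tri (array([468.94522517, -23.42367303, 124.73482225]), array([ 0.00111055,  0.01986971, -0.01681348, -0.00089041]))
top-cast [469.06745484 -23.47357824 123.        ] [469.18125361 -26.76893633 123.        ]
disc switch cast [535.41775911 102.50842037  89.        ] [535.73290216 109.84282714  89.        ]
```

```bash
cat > plan.py <<'E'
import sys,numpy as np
from scipy.spatial.transform import Rotation as R
from plant import get_obs
def plan(x,y,z,yaw):
    o=get_obs();C=R.from_euler("xyz",o["tcp_rot"]);T=R.from_euler("xyz",[np.pi,0,yaw])
    print("dp",(C.inv().apply(np.array([x,y,z])-o["tool_pos"])/1000).round(4),"rot",(C.inv()*T).as_rotvec().round(4))
def state():
    o=get_obs();print("t",round(o["time"],2),"pos",o["tool_pos"].round(1),"rot",o["tcp_rot"].round(3),"F",o["contact_force"].round(1),"M",o["moment"].round(2),"w",round(o["grip_width"],1),"ff",round(o["finger_force"],1),"q",o["joint_positions"].round(2))
if __name__=="__main__":
    state();a=list(map(float,sys.argv[1:]))
    if a: plan(*a)
E
python3 plan.py 535.5 102.8 180 2.833
python3 - <<'E'
from h import *
t=load("top0");s=load("side0");b=np.load("box.npy")
b=np.r_[469.1,-23.3,b[2]]
a=cv2.resize(s["pixels"][188:218,298:332],None,fx=11,fy=11,interpolation=cv2.INTER_CUBIC)
d=cv2.resize(t["pixels"][235:255,274:295],None,fx=16,fy=16,interpolation=cv2.INTER_CUBIC)
d=d[:330];a=np.pad(a,((0,330-a.shape[0]),(0,0),(0,0)));d=np.pad(d,((0,330-d.shape[0]),(0,0),(0,0)))
cv2.imwrite("pics/dial.png",np.hstack([a,d])[:,:,::-1])
for k in(3,4,5,6):
    an=-k*.6283
    for r,z in((13,123),(20,105)):
        P=box2w(b,[r*np.cos(an),r*np.sin(an),z]);print(k,r,"side",((proj(s,P)[0]-[298,188]+.5)*11).round(),"top",((proj(t,P)[0]-[274,235]+.5)*16+[374,0]).round())
P=box2w(b,[0,0,123]);print("c",((proj(s,P)[0]-[298,188]+.5)*11).round(),((proj(t,P)[0]-[274,235]+.5)*16+[374,0]).round())
E
```

```text
t 0.1 pos [123.  510.  226.1] rot [-3.14  -0.     2.905] F [-0.6 -1.  -0.8] M [ 0.02  0.02 -0.07] w 91.8 ff 0.0 q [ 1.19  0.34  1.52 -0.    1.28 -0.15]
dp [-0.4965 -0.299   0.0464] rot [-0.0014 -0.0002  0.0717]
3 13 side [216.  99.] top [595. 198.]
3 20 side [234. 156.] top [620. 222.]
4 13 side [234. 113.] top [562. 222.]
4 20 side [261. 176.] top [569. 259.]
5 13 side [231. 128.] top [520. 222.]
5 20 side [257. 201.] top [507. 258.]
6 13 side [209. 140.] top [487. 197.]
6 20 side [223. 219.] top [456. 221.]
c [181. 118.] [541. 158.]
```

View pics/dial.png

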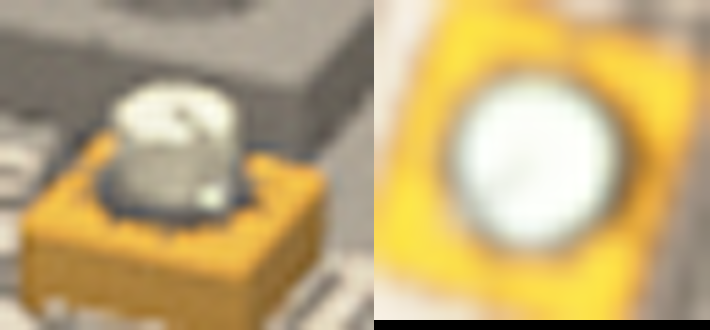

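```bash
python3 -m pendant '{"dp":[[-0.03,-0.018,0],[-0.08,-0.048,0],[-0.13,-0.078,0],[-0.18,-0.108,0],[-0.23,-0.138,0],[-0.28,-0.168,0],[-0.33,-0.198,0.005],[-0.38,-0.228,0.015]],"rotation":[[0,0,0.01],[0,0,0.02],[0,0,0.03],[0,0,0.04],[0,0,0.05],[0,0,0.06],[0,0,0.07],[0,0,0.072]]}' 0.07; python3 plan.py 535.5 102.8 135 2.833
```

```text
time: 1.1
tool_pos: [440.3, 198.1, 211.7]
tcp_rot: [3.141, 0.001, 2.832]
contact_force: [-0.2, 0.8, 0.4]
grip_width: 70.1
finger_force: 0.0
t 1.1 pos [440.3 198.1 211.7] rot [3.141e+00 1.000e-03 2.832e+00] F [-0.2  0.8  0.4] M [-0.03 -0.02 -0.03] w 70.1 ff 0.0 q [ 0.26  0.28  1.66  0.    1.2  -1.  ]
dp [-0.1196 -0.0619  0.0767] rot [ 0.0007  0.0006 -0.0005]
```

```bash
python3 -m pendant '{"dp":[[-0.03,-0.0155,0],[-0.07,-0.036,0],[-0.105,-0.054,0.01],[-0.1196,-0.0619,0.035],[-0.1196,-0.0619,0.06],[-0.1196,-0.0619,0.076],[-0.1196,-0.0619,0.076]],"rotation":[[0,0,0],[0,0,0],[0,0,0],[0,0,0],[0,0,0],[0,0,0],[0,0,0]]}'; python3 plan.py 535.5 102.8 94 2.833
```

```text
time: 1.98
tool_pos: [533.1, 104.2, 134.2]
tcp_rot: [-3.14, -0.003, 2.833]
contact_force: [0.2, 0.3, -0.5]
grip_width: 70.0
finger_force: 0.0
t 1.98 pos [533.1 104.2 134.2] rot [-3.140e+00 -3.000e-03  2.833e+00] F [ 0.2  0.3 -0.5] M [-0.03  0.01  0.03] w 70.0 ff 0.0 q [ 0.05  0.47  1.6   0.    1.08 -1.21]
dp [-0.0028 -0.0005  0.0402] rot [-0.0012 -0.0035 -0.0003]
```

```bash
python3 -m pendant '{"dp":[[-0.0028,-0.0005,0.012],[-0.0028,-0.0005,0.028],[-0.0028,-0.0005,0.04],[-0.0028,-0.0005,0.04]],"rotation":[[0,0,0],[0,0,0],[0,0,0],[0,0,0]]}'; python3 -m pendant '{"dp":[[0,0,0],[0,0,0],[0,0,0],[0,0,0],[0,0,0],[0,0,0]],"rotation":[[0,0,0],[0,0,0],[0,0,0],[0,0,0],[0,0,0],[0,0,0]]}' 0.0;python3 plan.py 535.5 102.8 94 2.833
```

```text
time: 2.48
tool_pos: [535.9, 103.0, 94.5]
tcp_rot: [-3.141, -0.002, 2.833]
contact_force: [-0.7, -0.2, -0.1]
grip_width: 69.9
finger_force: 0.0
time: 3.22
tool_pos: [536.7, 103.0, 95.8]
tcp_rot: [3.141, 0.0, 2.833]
contact_force: [1.3, 1.6, 0.4]
grip_width: 14.5
finger_force: 2.5
t 3.23 pos [536.7 103.   95.8] rot [3.141 0.    2.833] F [1.3 1.6 0.4] M [ 0.69 -0.21 -0.01] w 14.5 ff 2.5 q [ 0.05  0.52  1.64  0.    0.98 -1.21]
dp [ 0.0011 -0.0005  0.0018] rot [ 0.0002  0.0001 -0.0003]
```

```bash
python3 -m pendant '{"dp":[[0,0,0],[0,0,0],[0,0,0],[0,0,0],[0,0,0],[0,0,0],[0,0,0],[0,0,0]],"rotation":[[0,0,0.05],[0,0,0.2],[0,0,0.35],[0,0,0.5],[0,0,0.65],[0,0,0.78],[0,0,0.86],[0,0,0.86]]}';python3 plan.py
```

```text
time: 4.22
tool_pos: [536.4, 102.9, 95.7]
tcp_rot: [-3.141, -0.0, 1.974]
contact_force: [-1.4, -0.4, 2.5]
grip_width: 13.9
finger_force: 30.0
t 4.22 pos [536.4 102.9  95.7] rot [-3.141 -0.     1.974] F [-1.4 -0.4  2.5] M [-0.11  0.28  0.16] w 13.9 ff 30.0 q [ 0.05  0.52  1.64 -0.    0.98 -0.35]
```

```bash
python3 -m pendant '{"dp":[[0,0,0],[0,0,0],[0,0,0],[0,0,0]],"rotation":[[0,0,0.02],[0,0,0.04],[0,0,0.06],[0,0,0.06]]}';python3 plan.py
```

```text
time: 4.72
tool_pos: [536.4, 102.9, 95.7]
tcp_rot: [-3.141, -0.0, 1.913]
contact_force: [-3.4, -0.6, 3.7]
grip_width: 13.9
finger_force: 30.2
t 4.72 pos [536.4 102.9  95.7] rot [-3.141 -0.     1.913] F [-3.4 -0.6  3.7] M [-0.14  0.68  0.46] w 13.9 ff 30.2 q [ 0.05  0.52  1.64 -0.    0.98 -0.29]
```

```bash
python3 -m pendant '{"dp":[[0,0,0],[0,0,0],[0,0,0],[0,0,0],[0,0,0],[0,0,0]],"rotation":[[0,0,0],[0,0,0],[0,0,0],[0,0,0],[0,0,0],[0,0,0]]}' 0.08; python3 -m pendant '{"dp":[[0,0,-0.02],[0,0,-0.05],[0,0,-0.07],[0,0,-0.07]],"rotation":[[0,0,0],[0,0,0],[0,0,0],[0,0,0]]}';python3 plan.py 469.1 -23.3 140 1.26
```

```text
time: 5.48
tool_pos: [536.7, 103.0, 95.7]
tcp_rot: [3.141, -0.0, 1.913]
contact_force: [-0.1, -0.8, -0.3]
grip_width: 69.1
finger_force: 0.0
time: 5.98
tool_pos: [537.6, 103.1, 167.1]
tcp_rot: [3.138, 0.001, 1.913]
contact_force: [0.5, -0.2, 0.3]
grip_width: 80.1
finger_force: 0.0
t 5.97 pos [537.6 103.1 167.1] rot [3.138e+00 1.000e-03 1.913e+00] F [ 0.5 -0.2  0.3] M [-0.09  0.04 -0.02] w 80.1 ff 0.0 q [ 0.05  0.43  1.56  0.    1.15 -0.29]
dp [-0.096  -0.107   0.0268] rot [ 3.600e-03 -3.000e-04  6.528e-01]
```

```bash
python3 -m pendant '{"dp":[[-0.02,-0.022,0],[-0.05,-0.056,0],[-0.08,-0.09,0],[-0.096,-0.107,0.005],[-0.096,-0.107,0.018],[-0.096,-0.107,0.027],[-0.096,-0.107,0.027]],"rotation":[[0,0,0.12],[0,0,0.3],[0,0,0.48],[0,0,0.6],[0,0,0.653],[0,0,0.653],[0,0,0.653]]}' 0.06;python3 plan.py 469.1 -23.3 108 1.26
```

```text
time: 6.85
tool_pos: [467.4, -23.0, 137.6]
tcp_rot: [-3.139, 0.0, 1.261]
contact_force: [-0.2, 0.4, -0.0]
grip_width: 60.3
finger_force: 0.0
t 6.85 pos [467.4 -23.  137.6] rot [-3.139  0.     1.261] F [-0.2  0.4 -0. ] M [-0.09  0.09  0.03] w 60.3 ff 0.0 q [-0.21  0.34  1.8   0.    1.    0.1 ]
dp [0.0002 0.0017 0.0296] rot [-0.0025  0.0001  0.0013]
```

Run:
```python
from plant import vision
import numpy as np,cv2
c=vision.capture("side");np.save("pics/side1.npy",c,allow_pickle=True)
a=cv2.resize(c["pixels"][175:280,215:370],None,fx=5,fy=5,interpolation=cv2.INTER_CUBIC)
cv2.imwrite("pics/s1.png",a[:,:,::-1])
```

```text
(no output)
```

View pics/s1.png

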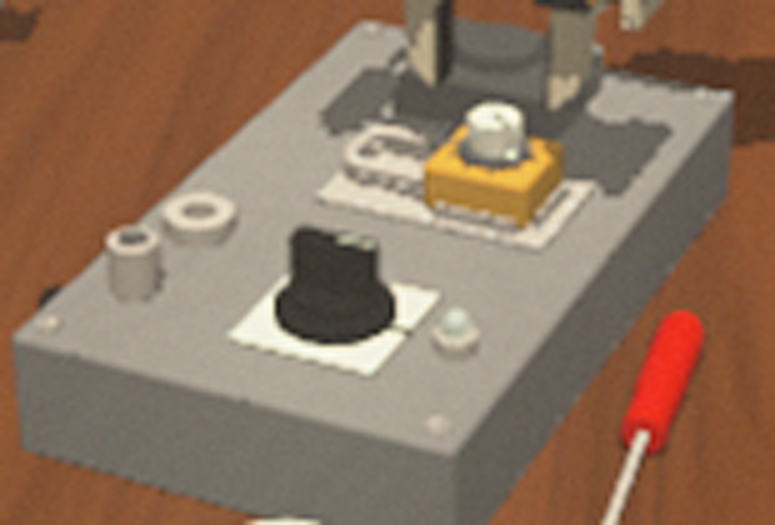

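```bash
python3 -m pendant '{"dp":[[0,0.0015,0.01],[0,0.0015,0.023],[0,0.0015,0.0295],[0,0.0015,0.0295]],"rotation":[[0,0,0],[0,0,0],[0,0,0],[0,0,0]]}'; python3 -m pendant '{"dp":[[0,0,0],[0,0,0],[0,0,0],[0,0,0],[0,0,0],[0,0,0],[0,0,0]],"rotation":[[0,0,0],[0,0,0],[0,0,0],[0,0,0],[0,0,0],[0,0,0],[0,0,0]]}' 0.0;python3 plan.py 469.1 -23.3 108 1.26
```

```text
time: 7.4
tool_pos: [469.1, -23.7, 108.5]
tcp_rot: [-3.14, 0.0, 1.26]
contact_force: [0.1, 0.7, 0.3]
grip_width: 59.9
finger_force: 0.0
time: 8.28
tool_pos: [469.4, -23.8, 109.3]
tcp_rot: [-3.141, -0.0, 1.26]
contact_force: [-2.1, 0.5, 3.7]
grip_width: 27.2
finger_force: 30.0
t 8.28 pos [469.4 -23.8 109.3] rot [-3.141 -0.     1.26 ] F [-2.1  0.5  3.7] M [-0.02  0.46  0.02] w 27.2 ff 30.0 q [-0.21  0.38  1.83  0.    0.93  0.1 ]
dp [ 0.0004 -0.0004  0.0013] rot [-0.0001 -0.0001 -0.0002]
```

```bash
python3 -m pendant '{"dp":[[0,0,0],[0,0,0],[0,0,0],[0,0,0],[0,0,0],[0,0,0],[0,0,0],[0,0,0]],"rotation":[[0,0,-0.05],[0,0,-0.18],[0,0,-0.32],[0,0,-0.46],[0,0,-0.60],[0,0,-0.74],[0,0,-0.88],[0,0,-1.0]]}' | tail -4; python3 -m pendant '{"dp":[[0,0,0],[0,0,0],[0,0,0],[0,0,0],[0,0,0],[0,0,0],[0,0,0],[0,0,0]],"rotation":[[0,0,-0.14],[0,0,-0.28],[0,0,-0.42],[0,0,-0.56],[0,0,-0.70],[0,0,-0.84],[0,0,-0.93],[0,0,-0.93]]}';python3 plan.py
```

```text
tcp_rot: [3.14, 0.001, 2.264]
contact_force: [1.0, 1.0, 2.4]
grip_width: 26.9
finger_force: 30.0
time: 10.28
tool_pos: [470.3, -23.4, 109.4]
tcp_rot: [3.141, 0.002, -3.095]
contact_force: [2.3, 4.9, 1.9]
grip_width: 26.9
finger_force: 30.0
t 10.28 pos [470.3 -23.4 109.4] rot [ 3.141e+00  2.000e-03 -3.095e+00] F [2.3 4.9 1.9] M [ 0.89 -0.4  -0.09] w 26.9 ff 30.0 q [-0.21  0.38  1.83  0.    0.92 -1.83]
```

```bash
python3 -m pendant '{"dp":[[0,0,0],[0,0,0],[0,0,0],[0,0,0],[0,0,0]],"rotation":[[0,0,0],[0,0,0],[0,0,0],[0,0,0],[0,0,0]]}' 0.06|tail -3; python3 -m pendant '{"dp":[[0,0,-0.012],[0,0,-0.03],[0,0,-0.05],[0,0,-0.075],[0,0.06,-0.1],[0,0.11,-0.11],[0,0.15,-0.11],[0,0.15,-0.11]],"rotation":[[0,0,0],[0,0,0],[0,0,0.1],[0,0,0.28],[0,0,0.45],[0,0,0.62],[0,0,0.8],[0,0,0.97]]}';python3 plan.py 545.3 -47.6 140 1.262
python3 - <<'E'
from plant import vision
from h import *
b=np.load("box.npy");b=np.r_[469.1,-23.3,b[2]]
s=vision.capture("side");t=vision.capture("top")
np.save("pics/side2.npy",s,allow_pickle=True);np.save("pics/top2.npy",t,allow_pickle=True)
a=cv2.resize(s["pixels"][183:223,281:331],None,fx=10,fy=10,interpolation=cv2.INTER_CUBIC)
d=cv2.resize(t["pixels"][217:257,272:302],None,fx=10,fy=10,interpolation=cv2.INTER_CUBIC)
cv2.imwrite("pics/dial2.png",np.hstack([a,d])[:,:,::-1])
S=lambda P:((proj(s,P)[0]-[281,183]+.5)*10).round();T=lambda P:((proj(t,P)[0]-[272,217]+.5)*10+[500,0]).round()
for k in(2,3,4):
    an=-k*.6283
    for r,z in((13,123),(20,105)):
        P=box2w(b,[r*np.cos(an),r*np.sin(an),z]);print(k,r,S(P),T(P))
for x,n in ((0,"c"),(80,"crown"),(37,"staple")):
    P=box2w(b,[x,0 if x!=37 else -20,123 if x==0 else 87 if x==80 else 100]);print(n,P.round(1),S(P),T(P))
E
```

```text
contact_force: [-0.5, 0.4, 0.8]
grip_width: 59.8
finger_force: 0.0
time: 11.9
tool_pos: [462.0, 128.6, 220.4]
tcp_rot: [3.14, 0.0, 2.218]
contact_force: [1.1, -0.3, -0.0]
grip_width: 60.0
finger_force: 0.0
t 11.9 pos [462.  128.6 220.4] rot [3.14  0.    2.218] F [ 1.1 -0.3 -0. ] M [-0.07 -0.02 -0.03] w 60.0 ff 0.0 q [ 0.11  0.26  1.66  0.    1.22 -0.54]
dp [-0.1908 -0.0398  0.0804] rot [ 1.700e-03 -6.000e-04  9.557e-01]
2 13 [338. 135.] [666. 279.]
2 20 [340. 183.] [686. 281.]
3 13 [366. 140.] [658. 304.]
3 20 [382. 192.] [674. 319.]
4 13 [382. 152.] [637. 319.]
4 20 [407. 210.] [642. 342.]
c [[469.1 -23.3 123. ]] [334. 157.] [624. 279.]
crown [[545.3 -47.6  87. ]] [ 60. 219.] [698.  47.]
staple [[498.3 -53.6 100. ]] [235. 176.] [718. 190.]
```

View pics/dial2.png

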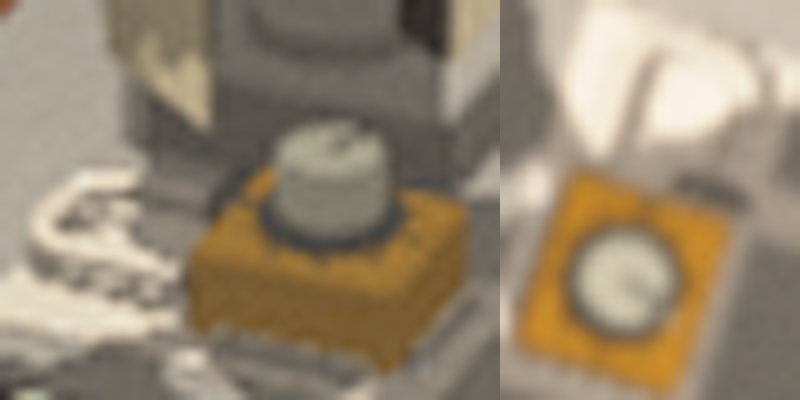

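```bash
python3 -m pendant '{"dp":[[-0.03,-0.006,0],[-0.08,-0.017,0],[-0.13,-0.027,0],[-0.17,-0.0355,0],[-0.1908,-0.0398,0.01],[-0.1908,-0.0398,0.045],[-0.1908,-0.0398,0.08],[-0.1908,-0.0398,0.08]],"rotation":[[0,0,0.12],[0,0,0.3],[0,0,0.48],[0,0,0.66],[0,0,0.82],[0,0,0.956],[0,0,0.956],[0,0,0.956]]}' 0.022;python3 plan.py 545.3 -47.6 80 1.262
```

```text
time: 13.0
tool_pos: [544.2, -50.5, 137.4]
tcp_rot: [-3.136, 0.0, 1.266]
contact_force: [-0.1, 0.4, 0.2]
grip_width: 22.2
finger_force: 0.0
t 13.0 pos [544.2 -50.5 137.4] rot [-3.136  0.     1.266] F [-0.1  0.4  0.2] M [-0.1   0.08 -0.04] w 22.2 ff 0.0 q [-0.23  0.47  1.59 -0.    1.09  0.07]
dp [0.0031 0.0005 0.0574] rot [-0.0055  0.0004  0.004 ]
```

```bash
python3 -m pendant '{"dp":[[0.002,0,0.01],[0.002,0,0.03],[0.002,0,0.03]],"rotation":[[0,0,0.002],[0,0,0.004],[0,0,0.004]]}';python3 plan.py 545.3 -47.6 80 1.262
python3 - <<'E'
from plant import vision
from h import *
s=vision.capture("side");t=vision.capture("top")
a=cv2.resize(s["pixels"][175:215,275:325],None,fx=10,fy=10,interpolation=cv2.INTER_CUBIC)
d=cv2.resize(t["pixels"][207:247,277:307],None,fx=10,fy=10,interpolation=cv2.INTER_CUBIC)
cv2.imwrite("pics/crown.png",np.hstack([a,d])[:,:,::-1])
E
```

```text
time: 13.38
tool_pos: [546.3, -48.0, 109.3]
tcp_rot: [-3.141, -0.0, 1.261]
contact_force: [0.7, -0.1, 0.2]
grip_width: 22.3
finger_force: 0.0
t 13.38 pos [546.3 -48.  109.3] rot [-3.141 -0.     1.261] F [ 0.7 -0.1  0.2] M [-0.1   0.1  -0.02] w 22.3 ff 0.0 q [-0.23  0.5   1.62  0.    1.02  0.08]
dp [ 0.0001 -0.0011  0.0293] rot [-0.0007 -0.     -0.0012]
```

View pics/crown.png

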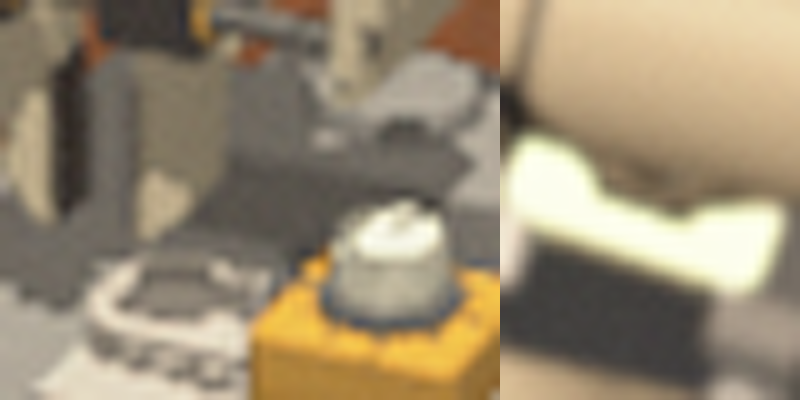

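```bash
python3 -m pendant '{"dp":[[0,-0.001,0.008],[0,-0.001,0.018],[0,-0.001,0.026],[0,-0.001,0.029],[0,-0.001,0.029]],"rotation":[[0,0,0],[0,0,0],[0,0,0],[0,0,0],[0,0,0]]}';python3 -m pendant '{"dp":[[0,0,0],[0,0,0],[0,0,0],[0,0,0],[0,0,0]],"rotation":[[0,0,0],[0,0,0],[0,0,0],[0,0,0],[0,0,0]]}' 0.0; python3 plan.py
```

```text
time: 14.1
tool_pos: [545.5, -47.8, 79.9]
tcp_rot: [-3.141, -0.0, 1.26]
contact_force: [0.1, 0.2, -0.5]
grip_width: 21.8
finger_force: 0.0
time: 14.72
tool_pos: [545.6, -47.9, 80.4]
tcp_rot: [3.141, -0.0, 1.26]
contact_force: [-0.4, 0.5, 1.9]
grip_width: 7.1
finger_force: 29.8
t 14.72 pos [545.6 -47.9  80.4] rot [ 3.141 -0.     1.26 ] F [-0.4  0.5  1.9] M [-0.06  0.15  0.01] w 7.1 ff 29.8 q [-0.23  0.54  1.65  0.    0.95  0.08]
```

```bash
python3 -m pendant '{"dp":[[0,0.003,0],[0,0.006,0],[0,0.009,0],[0,0.012,0],[0,0.015,0],[0,0.018,0],[0,0.021,0],[0,0.021,0]],"rotation":[[0,0,0],[0,0,0],[0,0,0],[0,0,0],[0,0,0],[0,0,0],[0,0,0],[0,0,0]]}';python3 plan.py;python3 -m pendant '{"dp":[[0,0.002,0],[0,0.004,0],[0,0.005,0],[0,0.005,0]],"rotation":[[0,0,0],[0,0,0],[0,0,0],[0,0,0]]}'
```

```text
time: 15.72
tool_pos: [566.1, -54.5, 80.3]
tcp_rot: [3.141, -0.0, 1.26]
contact_force: [-1.0, 0.8, 0.9]
grip_width: 7.1
finger_force: 29.8
t 15.72 pos [566.1 -54.5  80.3] rot [ 3.141 -0.     1.26 ] F [-1.   0.8  0.9] M [-0.03  0.34 -0.04] w 7.1 ff 29.8 q [-0.23  0.57  1.59  0.    0.98  0.08]
time: 16.23
tool_pos: [570.5, -55.9, 80.3]
tcp_rot: [3.141, -0.0, 1.26]
contact_force: [-2.2, 1.2, 0.7]
grip_width: 7.1
finger_force: 29.8
```

```bash
python3 -m pendant '{"dp":[[0,0.001,0],[0,0.002,0],[0,0.002,0]],"rotation":[[0,0,0],[0,0,0],[0,0,0]]}'|grep -E "pos|force";python3 -m pendant '{"dp":[[0,0.001,0],[0,0.002,0],[0,0.002,0]],"rotation":[[0,0,0],[0,0,0],[0,0,0]]}'|grep -E "pos|force";python3 plan.py
```

```text
tool_pos: [572.3, -56.5, 80.2]
contact_force: [-2.6, 0.9, 1.8]
finger_force: 29.8
tool_pos: [574.0, -57.0, 80.2]
contact_force: [-3.2, 1.3, 1.9]
finger_force: 29.8
t 16.98 pos [574.  -57.   80.2] rot [-3.141 -0.     1.26 ] F [-3.2  1.3  1.9] M [-0.    0.69 -0.06] w 7.0 ff 29.8 q [-0.23  0.59  1.56  0.    0.99  0.08]
```

```bash
python3 -m pendant '{"dp":[[0,0.001,0],[0,0.001,0]],"rotation":[[0,0,0],[0,0,0]]}'|grep -E "pos|force";python3 -m pendant '{"dp":[[0,0.001,0],[0,0.001,0]],"rotation":[[0,0,0],[0,0,0]]}'|grep -E "pos|force";python3 plan.py
```

```text
tool_pos: [574.1, -57.0, 79.8]
contact_force: [-6.2, 1.0, 1.6]
finger_force: 29.8
tool_pos: [574.1, -57.2, 79.6]
contact_force: [-8.9, 2.1, 3.7]
finger_force: 29.8
t 17.48 pos [574.1 -57.2  79.6] rot [-3.137  0.     1.26 ] F [-8.9  2.1  3.7] M [ 0.16  1.58 -0.06] w 7.0 ff 29.8 q [-0.23  0.59  1.56  0.    1.    0.08]
```

```bash
python3 -m pendant '{"dp":[[0,-0.0018,0],[0,-0.0018,0]],"rotation":[[0,0,0],[0,0,0]]}'|grep -E "pos|force";python3 -m pendant '{"dp":[[0,0,0],[0,0,0],[0,0,0]],"rotation":[[0,0,0],[0,0,0],[0,0,0]]}' 0.022;python3 -m pendant '{"dp":[[0,0,-0.01],[0,0,-0.03],[0,0,-0.06],[0,0,-0.09],[0,0,-0.1],[0,0,-0.1]],"rotation":[[0,0,0],[0,0,0],[0,0,0],[0,0,-0.1],[0,0,-0.28],[0,0,-0.46]]}' ;python3 plan.py 477 -25.8 150 2.833
python3 - <<'E'
from plant import vision
from h import *
s=vision.capture("side");np.save("pics/side3.npy",s,allow_pickle=True)
a=cv2.resize(s["pixels"][183:233,265:335],None,fx=10,fy=10,interpolation=cv2.INTER_CUBIC)
cv2.imwrite("pics/open.png",a[:,:,::-1])
h=cv2.cvtColor(s["pixels"],cv2.COLOR_RGB2HSV)
def yel(s):
    h=cv2.cvtColor(s["pixels"],cv2.COLOR_RGB2HSV);y=((h[...,0]>14)&(h[...,0]<30)&(h[...,1]>140)&(h[...,2]>80)).astype(np.uint8)
    y[:195]=0;y[240:]=0;y[:,:280]=0;y[:,340:]=0
    c=max(cv2.findContours(y,0,1)[0],key=cv2.contourArea);return cv2.boundingRect(c)
print(yel(load("side0")),yel(load("side2")),yel(s))
E
```

```text
tool_pos: [574.0, -57.1, 80.1]
contact_force: [-4.8, 0.3, -0.1]
finger_force: 29.8
time: 18.1
tool_pos: [575.0, -57.2, 80.4]
tcp_rot: [3.14, -0.0, 1.26]
contact_force: [-0.0, 0.9, -0.4]
grip_width: 21.8
finger_force: 0.0
time: 18.85
tool_pos: [575.2, -57.3, 182.4]
tcp_rot: [3.138, 0.001, 1.726]
contact_force: [-0.3, 1.2, 0.1]
grip_width: 21.7
finger_force: 0.0
t 18.85 pos [575.2 -57.3 182.4] rot [3.138e+00 1.000e-03 1.726e+00] F [-0.3  1.2  0.1] M [-0.11  0.08  0.02] w 21.7 ff 0.0 q [-0.23  0.47  1.45  0.    1.22 -0.39]
dp [ 0.0463 -0.0922  0.032 ] rot [ 0.0025  0.0031 -1.1072]
(300, 202, 27, 18) (300, 202, 27, 18) (299, 202, 27, 17)
```

View pics/open.png

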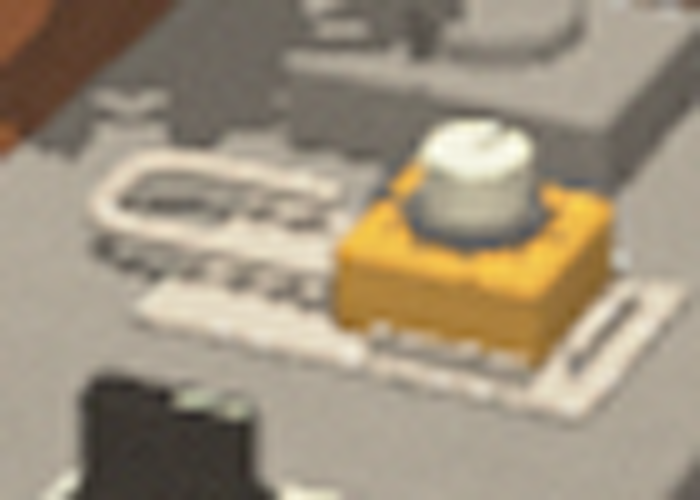

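```bash
python3 -m pendant '{"dp":[[0.01,-0.02,0],[0.025,-0.05,0],[0.04,-0.08,0],[0.0463,-0.0922,0],[0.0463,-0.0922,0.01],[0.0463,-0.0922,0.032],[0.0463,-0.0922,0.032],[0.0463,-0.0922,0.032]],"rotation":[[0,0,-0.15],[0,0,-0.32],[0,0,-0.5],[0,0,-0.68],[0,0,-0.86],[0,0,-1.03],[0,0,-1.107],[0,0,-1.107]]}' 0.076;python3 plan.py 477 -25.8 83 2.833
```

```text
time: 19.9
tool_pos: [476.4, -25.0, 148.5]
tcp_rot: [3.141, 0.0, 2.824]
contact_force: [1.4, -0.5, -0.2]
grip_width: 76.2
finger_force: 0.0
t 19.9 pos [476.4 -25.  148.5] rot [3.141 0.    2.824] F [ 1.4 -0.5 -0.2] M [0.03 0.01 0.01] w 76.2 ff 0.0 q [-0.21  0.34  1.77  0.    1.03 -1.47]
dp [-0.0008 -0.0006  0.0655] rot [ 0.0001  0.0004 -0.0091]
```

```bash
python3 -m pendant '{"dp":[[0,0,0.015],[-0.001,-0.0005,0.035],[-0.001,-0.0005,0.055],[-0.001,-0.0005,0.0645],[-0.001,-0.0005,0.0645]],"rotation":[[0,0,-0.009],[0,0,-0.009],[0,0,-0.009],[0,0,-0.009],[0,0,-0.009]]}';python3 -m pendant '{"dp":[[0,0,0],[0,0,0],[0,0,0],[0,0,0],[0,0,0],[0,0,0]],"rotation":[[0,0,0],[0,0,0],[0,0,0],[0,0,0],[0,0,0],[0,0,0]]}' 0.0; python3 plan.py
```

```text
time: 20.52
tool_pos: [477.0, -25.8, 83.7]
tcp_rot: [3.142, -0.001, 2.834]
contact_force: [0.1, 0.2, -0.4]
grip_width: 76.1
finger_force: 0.0
time: 21.28
tool_pos: [477.4, -25.9, 84.3]
tcp_rot: [3.141, 0.001, 2.836]
contact_force: [-0.8, 0.3, 6.7]
grip_width: 55.8
finger_force: 30.0
t 21.27 pos [477.4 -25.9  84.3] rot [3.141e+00 1.000e-03 2.836e+00] F [-0.8  0.3  6.7] M [-0.04  0.13 -0.02] w 55.8 ff 30.0 q [-0.21  0.43  1.84  0.    0.87 -1.48]
```

```bash
python3 -m pendant '{"dp":[[0.001,0,-0.004],[0.001,0,-0.012],[0.001,0,-0.024],[0.001,0,-0.04],[0.001,0,-0.06],[0.001,0,-0.08],[0.001,0,-0.1],[0.001,0,-0.12]],"rotation":[[0,0,0],[0,0,0],[0,0,0],[0,0,0],[0,0,0],[0,0,0],[0,0,0],[0,0,0]]}';python3 -m pendant '{"dp":[[0,0,-0.02],[0,0,-0.03],[0,0,-0.035],[0,0,-0.035],[0,0,-0.035],[0,0,-0.035],[0,0,-0.035],[0,0,-0.035]],"rotation":[[0,0,0],[0,0,0],[0,0,0],[0,0,0],[0,0,0],[0,0,0],[0,0,0],[0,0,0]]}'; python3 plan.py
python3 - <<'E'
from plant import vision
from h import *
s=vision.capture("side");t=vision.capture("top")
a=cv2.resize(s["pixels"][120:280,210:370],None,fx=3,fy=3,interpolation=cv2.INTER_CUBIC)
d=cv2.resize(t["pixels"][170:290,205:305],None,fx=3,fy=4,interpolation=cv2.INTER_CUBIC)
cv2.imwrite("pics/end.png",np.hstack([a,d])[:,:,::-1])
E
```

```text
time: 22.28
tool_pos: [475.9, -25.5, 205.0]
tcp_rot: [3.141, 0.0, 2.836]
contact_force: [-0.5, -0.1, -4.3]
grip_width: 55.8
finger_force: 30.0
time: 23.28
tool_pos: [476.1, -25.5, 238.6]
tcp_rot: [3.142, -0.0, 2.836]
contact_force: [-0.3, -0.7, -5.0]
grip_width: 55.7
finger_force: 30.0
t 23.27 pos [476.1 -25.5 238.6] rot [ 3.142 -0.     2.836] F [-0.3 -0.7 -5. ] M [-0.02  0.08  0.01] w 55.7 ff 30.0 q [-0.21  0.24  1.63  0.    1.27 -1.48]
```

View pics/end.png

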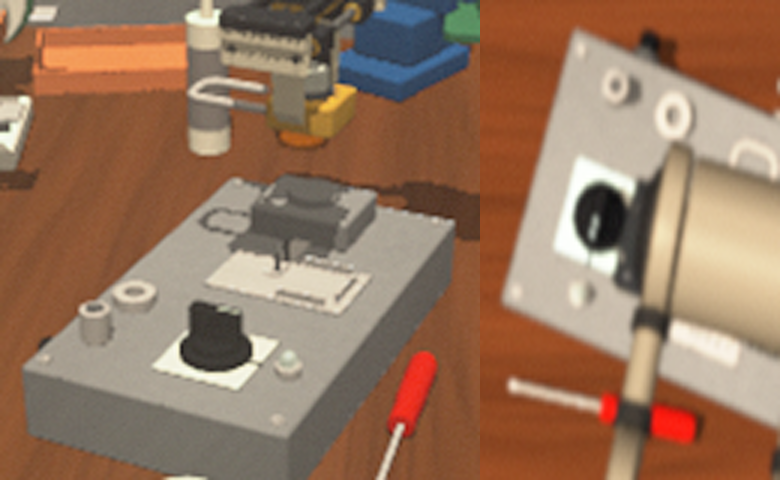

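The picture shows the lock held level at about (310,110) with its shackle open at (225,92). The staple stands empty at (282,255), the switch is back at off at (217,335), and the bearing, socket and screwdriver have not moved.

```bash
python3 -c "
from plant import workorder;print(workorder.close_job())"
```

```text
the job is handed in; nothing more can be done
None
```

The job is handed in: the start switch was twisted to its stop and sprang back, the dial was set to the third mark, and the shackle was drawn to its stop; the lock is off the staple, held still, level and open about 16 cm above the box top after about 23 s.

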